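Unstack the lids and close the four grinding jars

ROBOT

A 7-joint arm with a two-finger parallel gripper is mounted at the origin on a cart in front of the work surface, level with it; the furniture and walls round the work are solid. World frame = base frame: x ahead of the robot, y to its left, z up, the work surface at z = 0. Lengths are in mm, angles in rad, forces in N, time in s.
With the tool pointing down it reaches from about 400 to 850 mm from the base axis. Payload 6.9 kg.
Tool frame: the origin (TCP) lies midway between the tips of the shut fingers; the grasp point (between the pads) lies 19 mm behind it (pinch_z is the distance from the TCP to the grasp point, in mm); z points along the fingers, y is the line along which they close (so a half turn about z gives the same grasp; the last joint's range is limited). The gripper opens to 85 mm and grips with 20 to 120 N. Pads are 22 mm wide; open, the fingers measure 114 mm over their backs; the gripper's body (76 mm by 85 mm) begins 54 mm behind the grasp point. The pads swing forward as they close: fully open they stand 13 mm farther back than shut.
Start: joints at [-1.038, 0.507, -0.238, 1.5, 0.126, 1.149, -0.155], TCP at [259.31, 568.656, 231.275] pointing down, gripper open.
Joint ranges: [-3.08, 3.08], [-0.24, 2.05], [-1.43, 1.35], [0, 2.5], [-1.52, 4.66], [0.17, 1.96], [-2.89, 2.89]. Speed limits (rad/s): [2.39, 2.39, 3.14, 3.14, 3.14, 3.14, 3.14].

INTERFACE

Orientations are given as a 3x3 rotation matrix whose columns are the frame's x, y, z axes.
In Python, from station import read_state, capture, finish_job, pinch_z gives the robot as it stands. The module is installed in compiled form; this text tells all that it offers.
- The arm moves only by the shell command python3 -m inch 'ROWS' [FORCE]. ROWS is a JSON object of lists of equal length, an entry for each row: "slide": the shift along the tool's x, y, z in units of 25 mm (1.0 is 25 mm), a list of three; "rot": the turn, a rotation vector about the tool's x, y, z in rad, a list of three; "fingers": the opening, from -1 (shut) to 1 (fully open). In form: {"slide": [[x, y, z], ...], "rot": [[wx, wy, wz], ...], "fingers": [fingers, ...]}. A call has 1 to 12 rows; each row shifts and turns the commanded pose from where the row before left it, along the tool's axes as they then stand; what a row does not reach is not made up. A row lasts 1/12 s, in which the tool goes at most 41.7 mm and 7.16 degrees, less where a joint would pass 70% of its speed; a pose out of reach is approached as far as the arm can. A call is refused whole if a number of a shift passes 1 or a number of a turn 0.125, either way. A call with a gripper value outside its range is refused whole. The fingers move at their own pace and stop on an object; FORCE is the grip in N (left out, the last holds). Time passes only in rows, so rows that do not move let the fingers close. It gives the time, the measured TCP pose, the force, the opening and the grip force at its end, in the units of the state.
- read_state(): the state, without advancing time (a new reading comes with each control period).
- capture(name): name is "scene" or "top"; returns a dict with "image" (384x512x3 uint8, red, green, blue), "fx", "fy", "cx", "cy" (pixels), "k1" (the pictures are not rectified: a ray, as slopes to the right and down, at radius r is drawn at 1 + k1 r^2 times it, then the intrinsics apply), "origin" and "orientation" of the camera in the world. Camera axes: x right, y down, z forward; pixel columns grow to the right and rows downward; lengths in mm; the calibration is good to about 2 mm. A picture is of the moment at which its call begins. There is no depth.
- finish_job(): hands the job in; it is judged then, once.
The state is a dict: "time_s": time; "joint_pos": joint angles; "joint_vel": joint speeds; "joint_efforts": joint torques, N m; "tcp_pos": TCP position; "eef_rot": TCP orientation; "wrist_force": force on the tool from outside, world axes, zero at the start; "ft_torque": the same for the moment, N m; "gripper_width": finger opening in mm; "finger_force": force on a finger pad.
Only numpy, scipy, OpenCV 4.12 (cv2) and the standard library are available. Lean on these libraries where they do the work, as an engineer would, in place of code of your own. Each camera call takes 0.05 s, during which the arm holds its last target. There are 200 camera calls.

TASK

Four lids of different sizes lie piled on the bench beside four open grinding jars. Take the pile apart and close each jar with the lid of its own size, plug down in the mouth and sitting flat on the rim all round. Leave the jars upright where they stand and do not disturb the dropper bottle or the rubber stopper.

Things in the scene. Friction and masses are not known exactly. Their poses are not given: they have to be found in the camera images.
- lid_smallest: bright steel jar lid, size 1 of 4: flange 40 mm across and 12 mm thick with a flat top, over a grey tapered plug 5 mm deep (23 mm across at its top, 16 mm at its foot); 17 mm high in all. Origin: centre of the plug's underside; z up through the flat top. At the start the four lids are piled plug down, each on the next larger one, smallest on top
- lid_second: bright steel jar lid, size 2 of 4: flange 49 mm across and 12 mm thick with a flat top, over a grey tapered plug 5 mm deep (32 mm across at its top, 25 mm at its foot); 17 mm high in all. Origin: centre of the plug's underside; z up through the flat top. At the start the four lids are piled plug down, each on the next larger one, smallest on top
- lid_third: bright steel jar lid, size 3 of 4: flange 58 mm across and 12 mm thick with a flat top, over a grey tapered plug 5 mm deep (41 mm across at its top, 34 mm at its foot); 17 mm high in all. Origin: centre of the plug's underside; z up through the flat top. At the start the four lids are piled plug down, each on the next larger one, smallest on top
- lid_largest: bright steel jar lid, size 4 of 4: flange 67 mm across and 12 mm thick with a flat top, over a grey tapered plug 5 mm deep (50 mm across at its top, 43 mm at its foot); 17 mm high in all. Origin: centre of the plug's underside; z up through the flat top. At the start the four lids are piled plug down, each on the next larger one, smallest on top
- jar_smallest: round dark steel grinding jar, open at the top, number 1 of 4 by size: 36 mm outside diameter, 29 mm bore, 38 mm high, loose on the worktop; takes the 40 mm lid (its flange overhangs the jar by 2 mm all round, its plug in the bore). Origin: centre of its underside; z up. Fixed glass flasks up to 150 mm high stand round about, none within 60 mm of the axis of a jar or of the pile
- jar_second: round dark steel grinding jar, open at the top, number 2 of 4 by size: 45 mm outside diameter, 38 mm bore, 44 mm high, loose on the worktop; takes the 49 mm lid (its flange overhangs the jar by 2 mm all round, its plug in the bore). Origin: centre of its underside; z up. Fixed glass flasks up to 150 mm high stand round about, none within 60 mm of the axis of a jar or of the pile
- jar_third: round dark steel grinding jar, open at the top, number 3 of 4 by size: 54 mm outside diameter, 47 mm bore, 50 mm high, loose on the worktop; takes the 58 mm lid (its flange overhangs the jar by 2 mm all round, its plug in the bore). Origin: centre of its underside; z up. Fixed glass flasks up to 150 mm high stand round about, none within 60 mm of the axis of a jar or of the pile
- jar_largest: round dark steel grinding jar, open at the top, number 4 of 4 by size: 63 mm outside diameter, 56 mm bore, 56 mm high, loose on the worktop; takes the 67 mm lid (its flange overhangs the jar by 2 mm all round, its plug in the bore). Origin: centre of its underside; z up. Fixed glass flasks up to 150 mm high stand round about, none within 60 mm of the axis of a jar or of the pile
- dropper_bottle: bystander: amber dropper bottle with black top, 42 mm across, 110 mm high, standing; origin at the centre of its foot
- rubber_stopper: bystander: red tapered rubber stopper standing on its small end, 36 mm across, 30 mm high; origin at the centre of its underside
Not all that is in view belongs to the job. What is shaped like the jar_smallest but green is not meant.

How it is judged (in metres and radians):
At the end, for the whole second after the job is handed in: Each lid lies right way up and flat on the rim of the jar of its size (centres within 8 mm, height within 3 mm, tilt under 0.08 rad); each jar upright, within 40 mm of its start; all at rest and let go; bottle and stopper moved under 30 mm. No jar ever tipped over (horizontal distance between lid_smallest and jar_smallest below 0.008 m and z of lid_smallest in the frame of jar_smallest between 0.03 and 0.036 m and angle between the z axis of lid_smallest and the z axis of jar_smallest, either way round below 0.08 rad and angle between each of lid_smallest, lid_second, lid_third, lid_largest's own z axis and vertical below 0.1 rad and angle between each of jar_smallest, jar_second, jar_third, jar_largest's own z axis and vertical below 0.08 rad and height (world z) of jar_smallest between -0.006 and 0.006 m and distance of each of jar_smallest, jar_second, jar_third, jar_largest from where it was at the start of the episode below 0.04 m and linear speed of each of lid_smallest, jar_smallest, lid_second, jar_second, lid_third, jar_third, lid_largest, jar_largest below 0.02 m/s and contact force between each of lid_smallest, lid_second, lid_third, lid_largest and the fingers below 0.05 N and horizontal distance between lid_second and jar_second below 0.008 m and z of lid_second in the frame of jar_second between 0.036 and 0.042 m and angle between the z axis of lid_second and the z axis of jar_second, either way round below 0.08 rad and height (world z) of jar_second between -0.006 and 0.006 m and horizontal distance between lid_third and jar_third below 0.008 m and z of lid_third in the frame of jar_third between 0.042 and 0.048 m and angle between the z axis of lid_third and the z axis of jar_third, either way round below 0.08 rad and height (world z) of jar_third between -0.006 and 0.006 m and horizontal distance between lid_largest and jar_largest below 0.008 m and z of lid_largest in the frame of jar_largest between 0.048 and 0.054 m and angle between the z axis of lid_largest and the z axis of jar_largest, either way round below 0.08 rad and height (world z) of jar_largest between -0.006 and 0.006 m and distance of each of dropper_bottle, rubber_stopper from where it was at the start of the episode below 0.03 m); the robot touches nothing.
It fails at once if the dropper bottle is knocked over or pushed away (distance of dropper_bottle from where it was at the start of the episode above 0.03 m).
It fails at once if the rubber stopper is knocked over or pushed away (distance of rubber_stopper from where it was at the start of the episode above 0.03 m).
It fails at once if a jar is knocked over (angle between any of jar_smallest, jar_second, jar_third, jar_largest's own z axis and vertical above 0.5 rad).
It also fails if it takes over 112 s, if anything falls off the work surface, if the arm or the gripper's body presses on something with over 40 N, if the wrist force passes 120 N, or if a joint passes its speed limit or range.

## Working session

There is one attempt and no reset: what is moved stays moved. The work goes in short steps, Python scripts to look and compute and a shell command to move; the robot and the scene stay as the last step left them, time stands still between calls to the robot, and variables do not carry over. Pictures are saved under pics/ and viewed, at most 18 in all, crops included, and the job is handed in when it is done.

```bash
mkdir -p pics; cat > h.py <<'E'
import numpy as np, cv2, pickle
from station import read_state, capture
def snap(n,tag):
    c=capture(n); pickle.dump(c,open(f'pics/{tag}.pkl','wb'))
    cv2.imwrite(f'pics/{tag}.png',cv2.cvtColor(c['image'],cv2.COLOR_RGB2BGR)); return c
def load(tag): return pickle.load(open(f'pics/{tag}.pkl','rb'))
def ray(c,uv):
    uv=np.atleast_2d(np.array(uv,float)); d=np.stack([(uv[:,0]-c['cx'])/c['fx'],(uv[:,1]-c['cy'])/c['fy']],1)
    s=d.copy()
    for _ in range(20): s=d/(1+c['k1']*(s**2).sum(1,keepdims=True))
    r=np.c_[s,np.ones(len(s))]@np.array(c['orientation']).T
    return np.array(c['origin']),r/np.linalg.norm(r,axis=1,keepdims=True)
def plane(c,uv,z):
    o,r=ray(c,uv); return o+r*((z-o[2])/r[:,2:3])
def tri(c1,u1,c2,u2):
    A=np.zeros((3,3));b=np.zeros(3)
    for c,u in((c1,u1),(c2,u2)):
        o,r=ray(c,u);P=np.eye(3)-np.outer(r[0],r[0]);A+=P;b+=P@o
    p=np.linalg.solve(A,b); return p,[np.linalg.norm(np.cross(p-ray(c,u)[0],ray(c,u)[1][0])) for c,u in((c1,u1),(c2,u2))]
def proj(c,p):
    q=(np.atleast_2d(p)-np.array(c['origin']))@np.array(c['orientation']); s=q[:,:2]/q[:,2:]
    s=s*(1+c['k1']*(s**2).sum(1,keepdims=True)); return s*[c['fx'],c['fy']]+[c['cx'],c['cy']]
E
python3 - <<'E'
from h import *
for n in('scene','top'):
    c=snap(n,n+'0'); print(n,c['origin'],np.round(c['orientation'],3).tolist(),c['fx'],c['cx'],c['cy'],c['k1'])
s=read_state();print(s['tcp_pos'],np.round(s['eef_rot'],3).tolist(),s['gripper_width'])
import station;print(station.pinch_z)
E
```

```text
scene [  89.14696711 -537.52375367  645.54697632] [[0.697, -0.481, 0.531], [-0.717, -0.49, 0.497], [0.021, -0.727, -0.686]] 383.18612475410015 256.9710038100373 186.63338841301396 0.03830838685739391
top [ 402.05718898 -135.99880279  988.10862604] [[-0.009, -0.99, 0.144], [-0.999, 0.015, 0.036], [-0.037, -0.143, -0.989]] 401.0678570371222 258.6890914428111 199.5359675405261 -0.10672159777349291
[259.18412606 568.25936537 230.52765466] [[-0.91, 0.415, -0.001], [0.415, 0.91, -0.001], [-0.0, -0.002, -1.0]] 85.2164327301209
18.700000000000003
```

View pics/scene0.png

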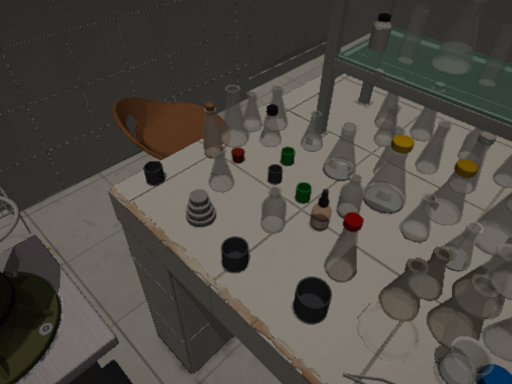

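View pics/top0.png

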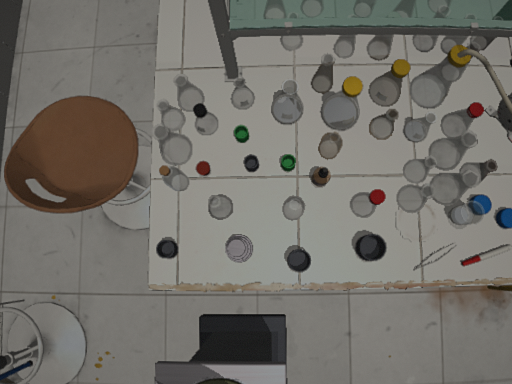

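Scene: jars at about (154,172), (275,173), (235,254), (312,300); pile at (200,207). Top: jars at (167,248), (251,163), (298,260), (370,247); pile at (239,248). The bottle is at top (320,176) and the stopper at (203,168). Next I'll look at enlarged crops.

```bash
python3 - <<'E'
from h import *
S=dict(scene=[(154,172),(275,173),(235,254),(312,300),(200,207)],top=[(167,248),(251,163),(298,260),(370,247),(239,248)])
rows=[]
for n in S:
    im=cv2.convertScaleAbs(cv2.cvtColor(load(n+'0')['image'],cv2.COLOR_RGB2BGR),alpha=1.6)
    R=[]
    for u,v in S[n]:
        k=cv2.resize(im[v-22:v+22,u-22:u+22],None,fx=3.6,fy=3.6,interpolation=cv2.INTER_CUBIC)
        R.append(k)
    rows.append(np.hstack(R))
cv2.imwrite('pics/crops0.png',np.vstack(rows))
E
```

```text
(no output)
```

View pics/crops0.png

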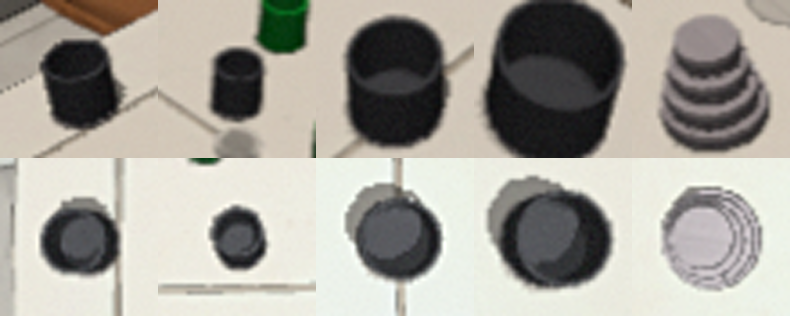

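```bash
cat >> h.py <<'E'
from scipy.optimize import least_squares
def dark_contour(c,uv,thr=75,w=40):
    g=c['image'].max(2).astype(np.float32); u,v=uv; k=8
    x0,y0=u-w//2,v-w//2; cr=g[max(y0,0):y0+w,x0:x0+w]
    b=cv2.resize(cr,None,fx=k,fy=k,interpolation=cv2.INTER_CUBIC)<thr
    cs,_=cv2.findContours(b.astype(np.uint8),cv2.RETR_EXTERNAL,cv2.CHAIN_APPROX_NONE)
    p=max(cs,key=cv2.contourArea)[:,0].astype(float)
    return (p+.5)/k-.5+[x0,max(y0,0)]
def circ(P):
    f=lambda q:np.hypot(P[:,0]-q[0],P[:,1]-q[1])-q[2]
    s=least_squares(f,[*P[:,:2].mean(0),20],loss='soft_l1'); return s.x,np.sqrt((f(s.x)**2).mean())
def rim(c,pts,z,half=80):
    # contour points on the side away from the camera's foot, on the plane z
    P=plane(c,pts,z)[:,:2]; o=np.array(c['origin'][:2]); ctr=P.mean(0)
    for _ in range(5):
        d=ctr-o; d/=np.linalg.norm(d); q=P-ctr
        a=np.abs(np.degrees(np.arctan2(d[0]*q[:,1]-d[1]*q[:,0],q@d))); k=P[a<half]
        s,e=circ(k); ctr=s[:2]
    return s,e
E
python3 - <<'E'
from h import *
S,T=load('scene0'),load('top0')
J=dict(j2=((154,172),(167,248),45,44),j1=((275,173),(251,163),36,38),j3=((235,254),(298,260),54,50),j4=((312,300),(370,247),63,56))
for n,(us,ut,D,H) in J.items():
    a=dark_contour(S,us,w=46); b=dark_contour(T,ut,w=46)
    best=None
    for z in np.arange(20,80,2.):
        d=np.linalg.norm(rim(S,a,z)[0][:2]-rim(T,b,z)[0][:2])
        if best is None or d<best[0]: best=(d,z)
    s,t=rim(S,a,H),rim(T,b,H)
    print(n,'z',best[1],'miss',round(best[0],1),'at H',H,np.round(s[0],1),round(s[1],2),np.round(t[0],1),round(t[1],2),'D',D)
# others, and pile coarse
print(tri(S,(199,194),T,(237,249)))
for nm,us,ut in(('bottle top',(324,194),(322,172)),('stopper',(238,151),(203,166)),):
    print(nm,tri(S,us,T,ut))
for u in [(220,208),(293,209),(180,180),(176,149),(291,165),(362,206)]: print(u,np.round(plane(T,u,20)[0]))
E
```

```text
j2 z 48.0 miss 0.6 at H 44 [427.9 124.3  21.1] 0.77 [425.3 121.3  22.1] 0.41 D 45
j1 z 40.0 miss 2.4 at H 38 [638.  -82.6  16.3] 0.22 [634.5 -82.9  16.9] 0.41 D 36
j3 z 52.0 miss 1.5 at H 50 [ 397.8 -193.7   25.6] 0.17 [ 395.5 -194.1   25.7] 0.38 D 54
j4 z 58.0 miss 1.4 at H 56 [ 425.1 -364.7   30.4] 0.25 [ 423.1 -364.7   29.9] 0.27 D 63
(array([423.93625982, -54.49336006,  77.41368663]), [np.float64(2.5078933628682174), np.float64(2.507893362868286)])
bottle top (array([ 594.52475918, -250.02570895,   96.4337033 ]), [np.float64(2.858168626490923), np.float64(2.858168626490921)])
stopper (array([626.19920535,  35.05285998,  31.6197464 ]), [np.float64(0.3351182191411916), np.float64(0.33511821914108386)])
(220, 208) [523.  -6.  20.]
(293, 209) [ 518. -184.   20.]
(180, 180) [595.  94.  20.]
(176, 149) [675. 106.  20.]
(291, 165) [ 628. -182.   20.]
(362, 206) [ 523. -352.   20.]
```

```bash
python3 - <<'E'
from h import *
S,T=load('scene0'),load('top0')
g=lambda c:c['image'].mean(2).astype(int)
np.set_printoptions(linewidth=250)
print('scene');print(g(S)[184:226,184:217:1][::2])
print('top');print(g(T)[234:264:1,222:256])
print(S['image'][194,199],S['image'][180,215],T['image'][249,235],T['image'][225,235])
E
```

```text
scene
[[124 123 124 124 123 124 123 123 123 123 124 123 123 123 123 124 123 124 123 123 123 124 124 122 110  93  92 100 104 104 103 103 102]
 [123 123 124 122 124 124 123 123 124 124 123 124 124 124 123 123 124 123 124 124 124 123 124 124 124 110  95  98 105 106 106 104 103]
 [124 124 123 122 123 123 123 124 123 124 123 123 123 123 123 123 123 123 123 123 124 123 124 123 123 124 119 106  95  97 102 105 105]
 [123 122 123 121 123 124 124 123 122 114 102  95  94  92  92  91  91  91  93  97 103 117 123 124 123 124 123 123 121 100  86  90  94]
 [123 123 122 122 123 121 114  99  90  88  89  89  90  91  91  90  91  91  91  89  90  92 103 117 123 124 124 124 123 124 123 124 120]
 [122 123 122 122 122 110  94  88  88  89  88  89  88  89  91  92  92  91  91  90  90  88  89  90 110 123 123 123 124 123 123 123 123]
 [122 122 124 122 123 106  93  91  90  88  89  89  89  90  88  89  90  91  91  91  90  92  89  72  98 123 124 124 124 123 124 124 124]
 [123 124 123 124 117  84  75  89  91  90  90  89  88  88  89  89  89  88  90  92  92  88  65  38  52  85 113 123 124 124 123 124 124]
 [124 124 124 
[... 1290 characters left out ...]
  34  37  60  77  86  82  63  38  34  75 113]
 [123 124 107  65  44  58  78  88  79  57  59  51  37  35  29  26  31  35  34  39  57  70  77  85  82  75  60  40  30  34  78 112 123]
 [123 125 124 105  68  40  36  43  53  63  64  75  85  88  84  83  86  88  85  83  75  60  54  46  38  31  24  28  49  93 119 123 123]
 [123 123 123 125 121 103  69  45  37  32  34  36  42  42  43  42  41  40  39  38  34  31  29  31  39  44  54  93 119 125 123 125 124]]
top
[[146 145 146 ... 148 148 148]
 [146 145 145 ... 148 147 147]
 [146 145 146 ... 149 148 147]
 ...
 [144 146 146 ... 148 146 148]
 [146 145 145 ... 149 148 147]
 [145 144 146 ... 147 148 148]]
[97 90 89] [111 105  99] [122 117 121] [148 148 142]
```

```bash
python3 - <<'E'
from h import *
S,T=load('scene0'),load('top0')
g=S['image'].mean(2).astype(np.float32)
def first(g,c,a,thr,lo,hi):
    r=np.arange(4,16,.1); x=c[0]+r*np.cos(a);y=c[1]+r*np.sin(a)
    v=cv2.remap(g,x.astype(np.float32)[None],y.astype(np.float32)[None],cv2.INTER_CUBIC)[0]
    k=np.where((v>hi)|(v<lo))[0]; return (x[k[0]],y[k[0]]) if len(k) else None
P=[first(g,(199,195),a,0,67,106) for a in np.radians(np.arange(0,360,5))]; P=np.array([p for p in P if p])
for z in (60,68,76):
    s,e=circ(plane(S,P,z)); print('scene z',z,np.round(s,1),round(e,2))
g=T['image'].mean(2).astype(np.float32)
pol=[]
for a in np.radians(np.arange(0,360,20)):
    r=np.arange(4,19,.5);x=236+r*np.cos(a);y=249+r*np.sin(a)
    v=cv2.remap(g,x.astype(np.float32)[None],y.astype(np.float32)[None],cv2.INTER_LINEAR)[0]
    print(round(np.degrees(a)),*v.astype(int))
E
```

```text
scene z 60 [432.7 -42.8  19.9] 0.64
scene z 68 [428.  -49.6  19.7] 0.63
scene z 76 [423.3 -56.3  19.4] 0.62
0 119 119 119 119 120 121 122 117 113 102 92 105 117 107 98 98 98 108 117 102 86 99 111 98 85 110 136 143 150 150
20 121 121 121 121 122 122 118 110 98 91 106 118 116 108 106 113 121 124 117 101 94 103 107 101 103 125 143 147 148 148
40 119 120 121 123 124 122 113 101 98 111 122 123 115 104 108 117 119 111 98 96 103 110 118 134 143 147 149 148 147 147
60 120 120 122 123 123 116 104 96 97 110 120 118 103 91 96 98 95 99 100 102 106 126 147 147 148 147 147 147 147 147
80 120 122 124 122 119 106 91 102 119 123 122 110 93 100 118 117 108 108 114 125 141 148 148 148 147 147 147 147 147 147
100 120 122 123 121 119 110 99 104 116 113 104 105 113 110 100 102 112 126 142 148 148 147 147 146 146 146 147 147 147 146
120 120 120 121 122 121 118 115 114 118 115 110 105 108 110 114 120 132 144 148 147 147 147 146 146 146 146 145 145 144 145
140 119 118 118 119 120 120 115 109 108 111 113 112 110 109 120 135 144 148 148 147 147 147 146 146 146 146 146 145 145 145
160 117 117 117 117 117 116 11
[... 450 characters left out ...]
5
240 122 121 120 119 119 118 119 120 122 120 115 103 84 70 67 64 66 69 76 90 112 134 148 148 147 147 147 146 146 147
260 121 120 120 120 120 121 121 120 120 121 122 107 84 72 64 63 64 67 72 76 80 83 85 102 133 148 148 148 147 147
280 120 120 119 119 121 120 120 120 121 123 125 109 84 70 60 60 67 69 68 84 112 113 92 100 133 149 149 149 147 146
300 122 121 121 120 120 121 121 121 121 119 116 106 89 85 87 81 92 107 104 86 77 99 119 103 88 110 137 149 149 148
320 121 122 122 122 122 123 123 124 124 117 104 97 101 108 102 91 88 100 115 111 99 99 110 116 112 116 133 142 147 148
340 121 122 122 122 124 124 125 124 121 117 104 98 109 120 112 94 95 108 113 108 101 105 112 110 107 116 132 142 148 149
```

```bash
cat >> h.py <<'E'
def edge(g,c,lo,hi,r0,r1,step=5,skip=()):
    P=[]
    for d in range(0,360,step):
        if any(a<=d<=b for a,b in skip): continue
        a=np.radians(d); r=np.arange(r0,r1,.1); x=c[0]+r*np.cos(a);y=c[1]+r*np.sin(a)
        v=cv2.remap(g.astype(np.float32),x.astype(np.float32)[None],y.astype(np.float32)[None],cv2.INTER_LINEAR)[0]
        k=np.where((v>hi)|(v<lo))[0]
        if len(k): P.append((x[k[0]],y[k[0]]))
    return np.array(P)
E
python3 - <<'E'
from h import *
S,T=load('scene0'),load('top0')
a=edge(S['image'].mean(2),(199,195),67,106,4,16); b=edge(T['image'].mean(2),(236,248),110,135,4,13,skip=((110,140),))
for z in (56,60,64,68,72,76):
    s,e=circ(plane(S,a,z)); t,f=circ(plane(T,b,z)); print(z,np.round(s,1),np.round(t,1),round(f,2))
E
```

```text
56 [435.  -39.4  20. ] [425.8 -48.8  18.8] 0.64
60 [432.7 -42.8  19.9] [425.7 -49.2  18.7] 0.64
64 [430.3 -46.1  19.8] [425.6 -49.5  18.7] 0.64
68 [428.  -49.5  19.6] [425.5 -49.9  18.6] 0.63
72 [425.6 -52.9  19.5] [425.4 -50.3  18.5] 0.63
76 [423.3 -56.3  19.3] [425.3 -50.7  18.4] 0.63
```

```bash
python3 -m inch '{"slide":[[0,0,0],[0,0,0],[0,0,0],[0,0,0]],"rot":[[0,0,-0.107],[0,0,-0.107],[0,0,-0.107],[0,0,-0.107]],"fingers":[0.4,0.4,0.4,0.4]}' 60
python3 -m inch '{"slide":[[-0.27,-0.99,0],[-0.27,-0.99,0],[-0.27,-0.99,0],[-0.27,-0.99,0],[-0.27,-0.99,0],[-0.27,-0.99,0],[-0.27,-0.99,0],[-0.27,-0.99,0]],"rot":[[0,0,0],[0,0,0],[0,0,0],[0,0,0],[0,0,0],[0,0,0],[0,0,0],[0,0,0]],"fingers":[0.4,0.4,0.4,0.4,0.4,0.4,0.4,0.4]}'
python3 -c "
from station import read_state as r;import numpy as np;s=r();print(s['tcp_pos'],np.round(s['eef_rot'],3).tolist(),s['joint_pos'],s['wrist_force'])"
```

```text
time_s: 0.43
tcp_pos: [259.2, 568.4, 230.8]
eef_rot: [[-1.0, -0.006, -0.0], [-0.006, 1.0, -0.001], [0.0, -0.001, -1.0]]
wrist_force: [-0.2, -0.2, 0.5]
gripper_width: 60.0
finger_force: 0.0
time_s: 1.1
tcp_pos: [313.4, 369.2, 231.0]
eef_rot: [[-1.0, -0.0, -0.0], [-0.0, 1.0, -0.001], [0.0, -0.001, -1.0]]
wrist_force: [0.7, -0.2, -0.1]
gripper_width: 59.7
finger_force: 0.0
[313.39366223 369.20417227 230.99643252] [[-1.0, -0.0, -0.0], [-0.0, 1.0, -0.001], [0.0, -0.001, -1.0]] [-0.65895207  0.29806861 -0.34345328  1.85673795  0.1172523   1.00707002
  0.5196651 ] [ 0.69204239 -0.18457684 -0.09674081]
```

```bash
python3 -m inch '{"slide":[[-0.267,-0.986,0],[-0.267,-0.986,0],[-0.267,-0.986,0],[-0.267,-0.986,0],[-0.267,-0.986,0],[-0.267,-0.986,0],[-0.267,-0.986,0],[-0.267,-0.986,0],[-0.267,-0.986,0]],"rot":[[0,0,0],[0,0,0],[0,0,0],[0,0,0],[0,0,0],[0,0,0],[0,0,0],[0,0,0],[0,0,0]],"fingers":[0.4,0.4,0.4,0.4,0.4,0.4,0.4,0.4,0.4]}' >/dev/null
python3 -m inch '{"slide":[[-0.267,-0.986,0],[-0.267,-0.986,0],[-0.267,-0.986,0],[-0.267,-0.986,0],[-0.267,-0.986,0],[-0.267,-0.986,0],[-0.267,-0.986,0],[-0.267,-0.986,0],[0,0,0]],"rot":[[0,0,0],[0,0,0],[0,0,0],[0,0,0],[0,0,0],[0,0,0],[0,0,0],[0,0,0],[0,0,0]],"fingers":[0.4,0.4,0.4,0.4,0.4,0.4,0.4,0.4,0.4]}'
python3 -m inch '{"slide":[[0,0,1],[0,0,1],[0,0,1],[0,0,1],[0,0,0]],"rot":[[0,0,0],[0,0,0],[0,0,0],[0,0,0],[0,0,0]],"fingers":[0.4,0.4,0.4,0.4,0.4]}'
python3 - <<'E'
from h import *
snap('scene','s1');c=cv2.imread('pics/s1.png');snap('top','t1');t=cv2.imread('pics/t1.png')
f=lambda i,u,v:cv2.resize(i[v-50:v+50,u-50:u+50],None,fx=4,fy=4,interpolation=cv2.INTER_CUBIC)
cv2.imwrite('pics/v1.png',cv2.convertScaleAbs(np.hstack([f(c,200,185),f(t,239,248)]),alpha=1.6))
S=read_state();print(S['tcp_pos'],proj(load('s1'),S['tcp_pos']),proj(load('t1'),S['tcp_pos']))
E
```

```text
time_s: 2.6
tcp_pos: [427.5, -53.2, 231.1]
eef_rot: [[-1.0, 0.006, 0.0], [0.006, 1.0, -0.002], [-0.0, -0.002, -1.0]]
wrist_force: [-0.2, -0.1, 0.3]
gripper_width: 59.3
finger_force: 0.0
time_s: 3.02
tcp_pos: [424.2, -47.9, 127.9]
eef_rot: [[-1.0, -0.001, -0.007], [-0.001, 1.0, 0.001], [0.007, 0.001, -1.0]]
wrist_force: [-0.8, 0.4, -0.1]
gripper_width: 59.9
finger_force: 0.0
[426.31275491 -48.09978267 131.15016998] [[194.42523152 172.93888429]] [[232.42723056 246.42841671]]
```

View pics/v1.png

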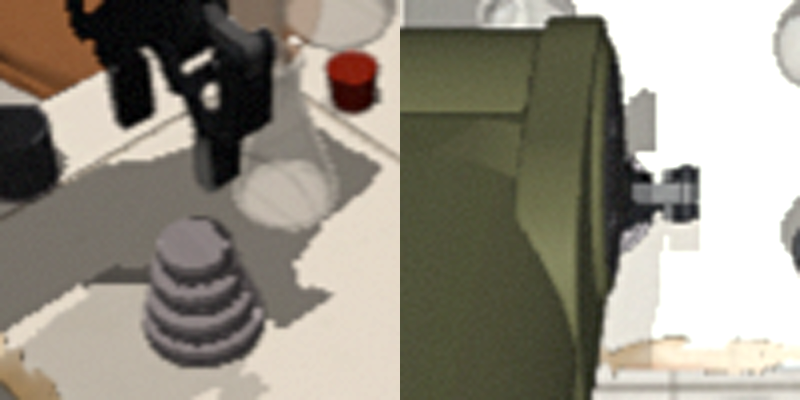

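The scene view (left) shows both finger tips centred above the pile at about scene (194,173). That agrees with the projected TCP.

```bash
python3 -m inch '{"slide":[[-0.02,-0.06,0.6],[0,0,0.8],[0,0,0.8],[0,0,0.5],[0,0,0.3],[0,0,0],[0,0,0]],"rot":[[0,0,0],[0,0,0],[0,0,0],[0,0,0],[0,0,0],[0,0,0],[0,0,0]],"fingers":[0.4,0.4,0.4,0.4,0.4,0.4,0.4]}'
python3 -m inch '{"slide":[[0,0,0],[0,0,0],[0,0,0],[0,0,0],[0,0,0],[0,0,0]],"rot":[[0,0,0],[0,0,0],[0,0,0],[0,0,0],[0,0,0],[0,0,0]],"fingers":[-0.3,-0.3,-0.3,-0.3,-0.3,-0.3]}' 60
```

```text
time_s: 3.7
tcp_pos: [428.1, -49.9, 57.2]
eef_rot: [[-1.0, -0.0, 0.001], [-0.0, 1.0, -0.0], [-0.001, -0.0, -1.0]]
wrist_force: [0.5, -0.0, 0.0]
gripper_width: 59.9
finger_force: 0.0
time_s: 4.2
tcp_pos: [428.3, -50.0, 57.7]
eef_rot: [[-1.0, -0.0, 0.003], [-0.0, 1.0, -0.0], [-0.003, -0.0, -1.0]]
wrist_force: [-0.6, 0.4, 9.9]
gripper_width: 36.2
finger_force: 58.8
```

```bash
python3 -m inch '{"slide":[[0,0,-0.2],[0,0,-0.4],[0,0,-0.6],[0,0,-0.6],[0,0,0],[0,0,0]],"rot":[[0,0,0],[0,0,0],[0,0,0],[0,0,0],[0,0,0],[0,0,0]],"fingers":[-0.3,-0.3,-0.3,-0.3,-0.3,-0.3]}'
python3 - <<'E'
from h import *
snap('scene','s2');c=cv2.imread('pics/s2.png')
f=lambda i,u,v:cv2.resize(i[v-40:v+40,u-40:u+40],None,fx=6,fy=6,interpolation=cv2.INTER_CUBIC)
cv2.imwrite('pics/v2.png',cv2.convertScaleAbs(f(c,200,190),alpha=1.8))
E
```

```text
time_s: 4.7
tcp_pos: [428.1, -50.0, 102.3]
eef_rot: [[-1.0, -0.0, 0.003], [-0.0, 1.0, -0.0], [-0.003, -0.0, -1.0]]
wrist_force: [-0.7, 0.5, -0.2]
gripper_width: 35.5
finger_force: 59.9
```

View pics/v2.png

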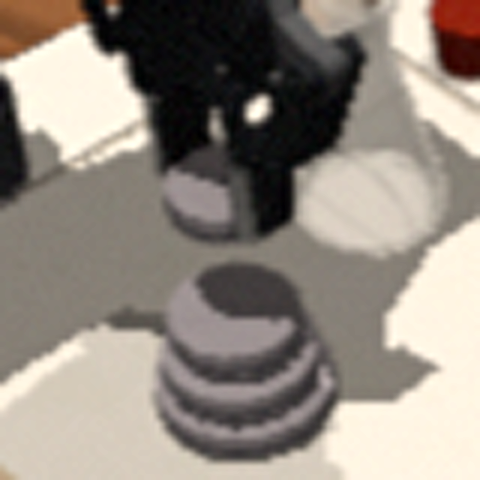

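Lid 1 is held, looks level and is clear of the pile. I'll carry it to the smallest jar.

```bash
python3 -m inch '{"slide":[[0,0,-0.6],[0,0,-0.8],[0,0,-0.8],[0,0,-0.8],[0,0,-0.6],[0,0,0]],"rot":[[0,0,0],[0,0,0],[0,0,0],[0,0,0],[0,0,0],[0,0,0]],"fingers":[-0.3,-0.3,-0.3,-0.3,-0.3,-0.3]}' >/dev/null
python3 -m inch '{"slide":[[-0.4,-0.06,0],[-0.7,-0.11,0],[-0.9,-0.14,0],[-0.9,-0.14,0],[-0.9,-0.14,0],[-0.9,-0.14,0],[-0.9,-0.14,0],[-0.9,-0.14,0],[-0.9,-0.14,0],[-0.7,-0.11,0],[-0.3,-0.06,0],[0,0,0]],"rot":[[0,0,0],[0,0,0],[0,0,0],[0,0,0],[0,0,0],[0,0,0],[0,0,0],[0,0,0],[0,0,0],[0,0,0],[0,0,0],[0,0,0]],"fingers":[-0.3,-0.3,-0.3,-0.3,-0.3,-0.3,-0.3,-0.3,-0.3,-0.3,-0.3,-0.3]}'
python3 -m inch '{"slide":[[0,0,0.5],[0,0,0.9],[0,0,0.9],[0,0,0.9],[0,0,0.4],[0,0,0],[0,0,0],[0,0,0]],"rot":[[0,0,0],[0,0,0],[0,0,0],[0,0,0],[0,0,0],[0,0,0],[0,0,0],[0,0,0]],"fingers":[-0.3,-0.3,-0.3,-0.3,-0.3,-0.3,-0.3,-0.3]}'
```

```text
time_s: 6.25
tcp_pos: [638.3, -83.1, 188.7]
eef_rot: [[-1.0, -0.0, -0.002], [-0.0, 1.0, 0.0], [0.002, 0.0, -1.0]]
wrist_force: [-0.1, 0.2, -0.2]
gripper_width: 36.1
finger_force: 60.0
time_s: 6.92
tcp_pos: [638.0, -82.9, 102.5]
eef_rot: [[-1.0, -0.0, 0.002], [-0.0, 1.0, -0.0], [-0.002, -0.0, -1.0]]
wrist_force: [-0.3, 0.8, -0.5]
gripper_width: 35.9
finger_force: 60.0
```

```bash
python3 -m inch '{"slide":[[0,0,0.7],[0,0,0.7],[0,0,0.3],[0,0,0],[0,0,0]],"rot":[[0,0,0],[0,0,0],[0,0,0],[0,0,0],[0,0,0]],"fingers":[-0.3,-0.3,-0.3,-0.3,-0.3]}'
python3 - <<'E'
from h import *
snap('scene','s3');c=cv2.imread('pics/s3.png');snap('top','t3');t=cv2.imread('pics/t3.png')
f=lambda i,u,v:cv2.resize(i[v-30:v+30,u-30:u+30],None,fx=6.5,fy=6.5,interpolation=cv2.INTER_CUBIC)
cv2.imwrite('pics/v3.png',cv2.convertScaleAbs(np.hstack([f(c,275,168),f(t,251,163)]),alpha=1.8))
print(proj(load('s3'),[[636,-83,53],[636,-83,38]]),read_state()['tcp_pos'])
E
```

```text
time_s: 7.33
tcp_pos: [637.8, -82.8, 59.6]
eef_rot: [[-1.0, -0.0, 0.001], [-0.0, 1.0, -0.0], [-0.001, -0.0, -1.0]]
wrist_force: [0.2, 0.5, -0.6]
gripper_width: 35.9
finger_force: 60.0
[[274.8913696  163.94716835]
 [274.56316759 168.67833138]] [638.24403461 -82.92078181  60.14638496]
```

View pics/v3.png

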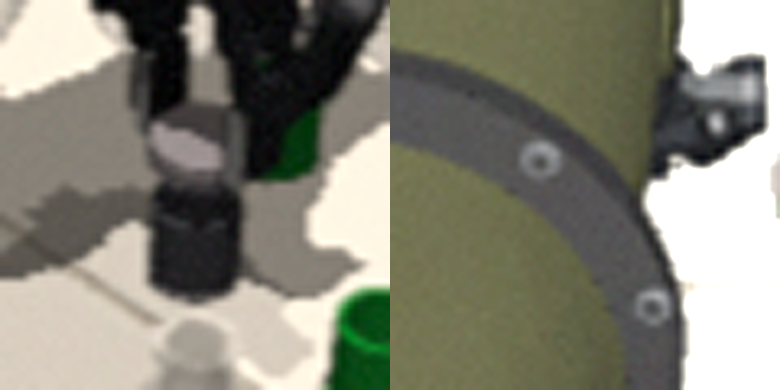

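In the scene crop lid 1 is centred over the jar: both sit at crop column ≈195, which is scene u≈275. I'll lower it.

```bash
python3 -m inch '{"slide":[[0,0,0.25],[0,0,0.25],[0,0,0.15],[0,0,0.1],[0,0,0],[0,0,0]],"rot":[[0,0,0],[0,0,0],[0,0,0],[0,0,0],[0,0,0],[0,0,0]],"fingers":[-0.3,-0.3,-0.3,-0.3,-0.3,-0.3]}'
```

```text
time_s: 7.93
tcp_pos: [637.4, -82.9, 40.0]
eef_rot: [[-1.0, -0.0, -0.0], [-0.0, 1.0, -0.0], [0.0, -0.0, -1.0]]
wrist_force: [-0.1, -0.6, 0.8]
gripper_width: 36.2
finger_force: 60.1
```

```bash
python3 -m inch '{"slide":[[0,0,0.04],[0,0,0.04],[0,0,0],[0,0,0]],"rot":[[0,0,0],[0,0,0],[0,0,0],[0,0,0]],"fingers":[-0.3,-0.3,-0.3,-0.3]}'
```

```text
time_s: 8.27
tcp_pos: [637.7, -83.0, 39.8]
eef_rot: [[-1.0, -0.0, 0.001], [-0.0, 1.0, -0.0], [-0.001, -0.0, -1.0]]
wrist_force: [-4.3, -0.2, 15.1]
gripper_width: 36.0
finger_force: 61.5
```

Contact came at TCP 39.8 mm against an expected 39.5 mm, so the lid is seated. I'll release it and rise.

```bash
python3 -m inch '{"slide":[[0,0,0],[0,0,0],[0,0,0],[0,0,-0.4],[0,0,-0.8],[0,0,-1],[0,0,-1],[0,0,-1],[0,0,-1],[0,0,-0.8],[0,0,0]],"rot":[[0,0,0],[0,0,0],[0,0,0],[0,0,0],[0,0,0],[0,0,0],[0,0,0],[0,0,0],[0,0,0],[0,0,0],[0,0,0]],"fingers":[0.4,0.4,0.4,0.4,0.4,0.4,0.4,0.4,0.4,0.4,0.4]}'
python3 -m inch '{"slide":[[0.4,0.06,0],[0.7,0.11,0],[0.9,0.14,0],[0.9,0.14,0],[0.9,0.14,0],[0.9,0.14,0],[0.9,0.14,0],[0.9,0.14,0],[0.9,0.14,0],[0.7,0.11,0],[0.3,0.06,0],[0,0,0]],"rot":[[0,0,0],[0,0,0],[0,0,0],[0,0,0],[0,0,0],[0,0,0],[0,0,0],[0,0,0],[0,0,0],[0,0,0],[0,0,0],[0,0,0]],"fingers":[0.4,0.4,0.4,0.4,0.4,0.4,0.4,0.4,0.4,0.4,0.4,0.4]}'
python3 - <<'E'
from h import *
snap('scene','s4');c=cv2.imread('pics/s4.png');snap('top','t4')
f=lambda i,u,v:cv2.resize(i[v-30:v+30,u-30:u+30],None,fx=6.5,fy=6.5,interpolation=cv2.INTER_CUBIC)
cv2.imwrite('pics/v4.png',cv2.convertScaleAbs(np.hstack([f(c,275,168),f(c,200,207)]),alpha=1.8))
E
```

```text
time_s: 9.18
tcp_pos: [639.6, -83.1, 193.4]
eef_rot: [[-1.0, 0.0, 0.008], [0.0, 1.0, -0.001], [-0.008, -0.001, -1.0]]
wrist_force: [0.8, -0.4, -0.3]
gripper_width: 59.6
finger_force: 0.0
time_s: 10.18
tcp_pos: [426.0, -49.7, 188.3]
eef_rot: [[-1.0, -0.0, -0.001], [-0.0, 1.0, -0.0], [0.001, -0.0, -1.0]]
wrist_force: [0.0, 0.5, -0.4]
gripper_width: 59.7
finger_force: 0.0
```

View pics/v4.png

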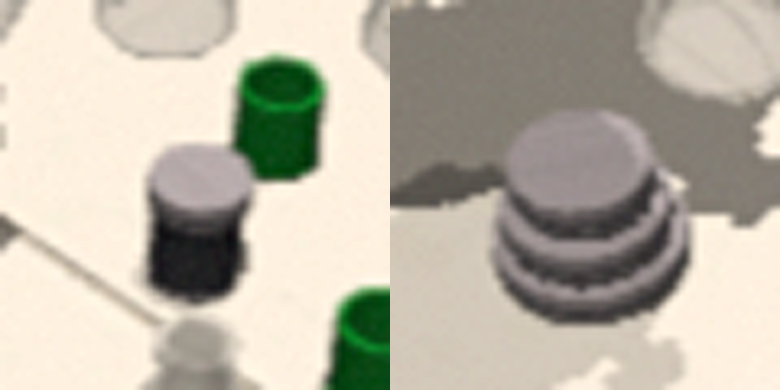

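```bash
python3 - <<'E'
from h import *
S=load('s4'); g=S['image'].mean(2)
print(proj(S,[[426.7,-49.7,51]]))
for a in range(0,360,20):
    r=np.arange(6,16,.5);x=199.5+r*np.cos(np.radians(a));y=201.5+r*np.sin(np.radians(a))
    print(a,*cv2.remap(g.astype(np.float32),x.astype(np.float32)[None],y.astype(np.float32)[None],1)[0].astype(int))
E
```

```text
[[198.40768678 201.0613442 ]]
0 80 80 81 83 87 91 89 87 84 81 79 78 75 72 70 68 68 68 68 69
20 82 82 82 82 82 74 65 51 38 35 39 50 64 75 81 86 93 95 93 91
40 81 82 82 76 66 55 44 36 30 30 31 35 46 60 74 78 74 64 50 41
60 82 81 75 66 55 46 39 34 31 31 32 39 51 64 75 78 73 64 53 43
80 81 80 70 59 52 46 41 36 35 36 37 38 51 71 80 82 78 69 60 52
100 81 81 73 65 57 50 45 41 36 31 32 36 50 71 80 82 81 77 69 59
120 82 82 81 81 73 62 55 50 44 37 30 34 37 50 68 79 82 83 78 69
140 82 82 82 82 82 83 81 77 69 57 47 41 41 49 64 76 80 80 78 70
160 81 82 82 82 82 82 82 82 83 79 74 68 61 61 70 81 91 97 99 102
180 81 82 82 82 82 82 82 83 82 82 80 79 74 70 67 65 63 61 62 63
200 82 82 82 82 82 83 83 82 82 79 76 73 70 69 69 69 69 69 69 68
220 82 82 83 83 82 81 79 76 72 70 68 68 68 68 68 68 68 68 68 68
240 83 83 82 81 79 78 75 71 69 69 68 68 68 69 69 69 68 69 69 69
260 82 81 80 79 75 71 69 69 69 69 69 69 69 69 69 69 69 69 69 68
280 82 82 81 79 76 72 70 69 69 68 68 68 68 69 69 69 69 69 69 69
300 83 85 89 94 91 85 78 72 68 68 68 68 69 69 68 68 68 68 68 68
320 82 84 86 91 95 97 92 85 77 72 69 68 68 68 68 68 68 68 69 69
340 81 82 83 88 94 96 98 91 84 76 69 68 68 68 68 68 69 69 69 69
```

```bash
python3 - <<'E'
from h import *
S=load('s4'); g=S['image'].mean(2)
P=edge(g,(199.5,201.5),75.5,200,5,16)
for z in (47,51,55): s,e=circ(plane(S,P,z)); print(z,np.round(s,1),round(e,2))
E
```

```text
47 [430.5 -46.1  23.8] 0.85
51 [428.2 -49.3  23.6] 0.84
55 [425.9 -52.6  23.5] 0.84
```

Lid 2's disc is at the same spot as lid 1's (scene fit 428.2,-49.3 at z 51, radius ≈24), so the pile has not moved. I'll go down for lid 2.

```bash
python3 -m inch '{"slide":[[0,0,0.6],[0,0,1],[0,0,1],[0,0,1],[0,0,1],[0,0,0.7],[0,0,0.2],[0,0,0],[0,0,0]],"rot":[[0,0,0],[0,0,0],[0,0,0],[0,0,0],[0,0,0],[0,0,0],[0,0,0],[0,0,0],[0,0,0]],"fingers":[0.55,0.55,0.55,0.55,0.55,0.55,0.55,0.55,0.55]}'
python3 - <<'E'
from station import read_state
s=read_state();print(s['tcp_pos'])
E
```

```text
time_s: 11.03
tcp_pos: [428.3, -49.9, 50.7]
eef_rot: [[-1.0, -0.0, 0.0], [-0.0, 1.0, -0.0], [-0.0, -0.0, -1.0]]
wrist_force: [1.1, -0.1, 1.2]
gripper_width: 66.3
finger_force: 0.0
[428.25241759 -49.94717615  50.66549131]
```

```bash
python3 -m inch '{"slide":[[0,0,0.24],[0,0,0.2],[0,0,0],[0,0,0],[0,0,0],[0,0,0],[0,0,0],[0,0,0]],"rot":[[0,0,0],[0,0,0],[0,0,0],[0,0,0],[0,0,0],[0,0,0],[0,0,0],[0,0,0]],"fingers":[0.55,0.55,0.55,-0.1,-0.1,-0.1,-0.1,-0.1]}' 60
python3 -m inch '{"slide":[[0,0,-0.2],[0,0,-0.4],[0,0,-0.6],[0,0,-0.6],[0,0,0],[0,0,0]],"rot":[[0,0,0],[0,0,0],[0,0,0],[0,0,0],[0,0,0],[0,0,0]],"fingers":[-0.1,-0.1,-0.1,-0.1,-0.1,-0.1]}'
python3 - <<'E'
from h import *
snap('scene','s5');c=cv2.imread('pics/s5.png')
f=lambda i,u,v:cv2.resize(i[v-40:v+40,u-40:u+40],None,fx=6,fy=6,interpolation=cv2.INTER_CUBIC)
cv2.imwrite('pics/v5.png',cv2.convertScaleAbs(f(c,200,195),alpha=1.8))
E
```

```text
time_s: 11.7
tcp_pos: [427.5, -49.9, 40.3]
eef_rot: [[-1.0, -0.0, 0.001], [-0.0, 1.0, -0.0], [-0.001, -0.0, -1.0]]
wrist_force: [-2.1, 0.4, 9.0]
gripper_width: 45.2
finger_force: 59.9
time_s: 12.2
tcp_pos: [428.0, -50.0, 85.3]
eef_rot: [[-1.0, -0.0, 0.002], [-0.0, 1.0, -0.0], [-0.002, -0.0, -1.0]]
wrist_force: [-0.4, 0.3, -0.9]
gripper_width: 45.1
finger_force: 61.3
```

View pics/v5.png

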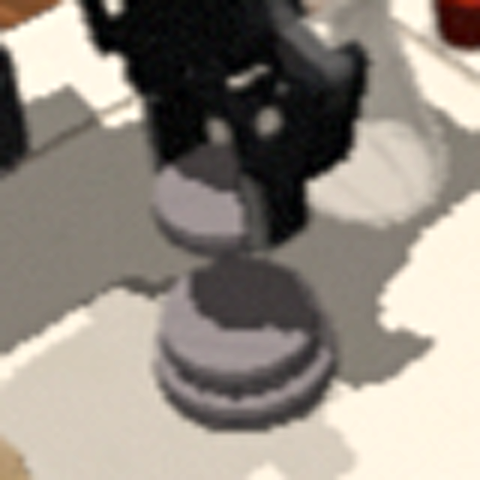

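Lid 2 is held and clear, and the two lids below are unmoved. Next stop is jar 2.

```bash
python3 -m inch '{"slide":[[0,0,-0.5],[0,0,-0.9],[0,0,-0.9],[0,0,-0.9],[0,0,-0.8],[0,0,0]],"rot":[[0,0,0],[0,0,0],[0,0,0],[0,0,0],[0,0,0],[0,0,0]],"fingers":[-0.1,-0.1,-0.1,-0.1,-0.1,-0.1]}' >/dev/null
python3 -m inch '{"slide":[[0,0.4,0],[0,0.7,0],[0,0.9,0],[0,0.9,0],[0,0.9,0],[0,0.9,0],[0,0.9,0],[0,0.7,0],[0,0.4,0],[0,0.2,0],[0,0,0],[0,0,0]],"rot":[[0,0,0],[0,0,0],[0,0,0],[0,0,0],[0,0,0],[0,0,0],[0,0,0],[0,0,0],[0,0,0],[0,0,0],[0,0,0],[0,0,0]],"fingers":[-0.1,-0.1,-0.1,-0.1,-0.1,-0.1,-0.1,-0.1,-0.1,-0.1,-0.1,-0.1]}'
python3 -m inch '{"slide":[[0,0,0.5],[0,0,0.9],[0,0,0.9],[0,0,0.9],[0,0,0.7],[0,0,0.5],[0,0,0.2],[0,0,0],[0,0,0],[0,0,0]],"rot":[[0,0,0],[0,0,0],[0,0,0],[0,0,0],[0,0,0],[0,0,0],[0,0,0],[0,0,0],[0,0,0],[0,0,0]],"fingers":[-0.1,-0.1,-0.1,-0.1,-0.1,-0.1,-0.1,-0.1,-0.1,-0.1]}'
python3 - <<'E'
from h import *
snap('scene','s6');c=cv2.imread('pics/s6.png')
f=lambda i,u,v:cv2.resize(i[v-40:v+40,u-40:u+40],None,fx=6,fy=6,interpolation=cv2.INTER_CUBIC)
cv2.imwrite('pics/v6.png',cv2.convertScaleAbs(f(c,154,165),alpha=2.2))
E
```

```text
time_s: 13.75
tcp_pos: [427.2, 121.7, 184.0]
eef_rot: [[-1.0, 0.0, -0.001], [0.0, 1.0, -0.001], [0.001, -0.001, -1.0]]
wrist_force: [-0.5, -0.3, 0.0]
gripper_width: 45.1
finger_force: 61.4
time_s: 14.58
tcp_pos: [428.0, 122.4, 70.3]
eef_rot: [[-1.0, 0.001, 0.001], [0.001, 1.0, 0.0], [-0.001, 0.0, -1.0]]
wrist_force: [0.5, 0.8, -0.4]
gripper_width: 45.3
finger_force: 61.4
```

View pics/v6.png

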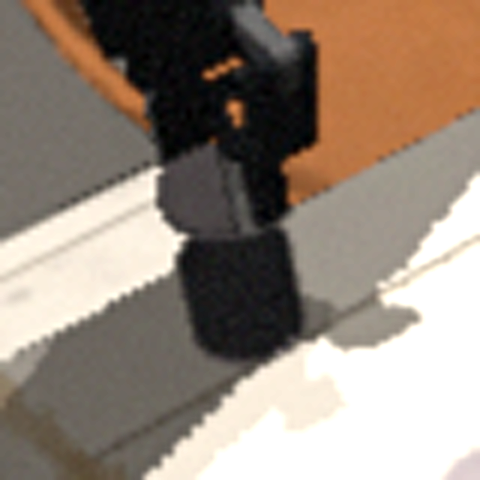

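```bash
python3 - <<'E'
from h import *
for tag in('scene0','s6'):
    S=load(tag); g=S['image'].max(2).astype(int)
    print(tag)
    for v in range(158,186,3): print(v,*g[v,138:176])
S=load('s6')
for p in((428,122.4),(427.9,124.3),(426.5,122.8)):
    print(p,proj(S,[[*p,0],[*p,22],[*p,44],[*p,64],[*p,76]]).round(1).tolist())
E
```

```text
scene0
158 100 92 90 95 100 104 106 107 107 107 107 108 107 109 108 109 107 105 92 72 63 62 69 71 72 78 79 117 129 133 134 134 133 133 132 132 132 132
161 108 107 107 107 108 108 109 109 111 107 104 61 50 51 50 49 47 50 53 53 51 75 119 135 136 134 133 131 132 133 132 133 133 131 131 132 132 133
164 110 109 109 109 110 111 107 64 26 15 14 16 15 16 16 19 18 19 19 18 18 17 26 53 117 133 133 132 132 132 131 132 132 132 133 132 132 132
167 109 110 110 109 107 61 29 12 8 13 13 12 15 14 17 17 16 17 18 18 16 18 30 28 66 122 133 132 132 132 132 132 132 131 132 132 133 133
170 110 109 107 110 120 103 46 33 25 15 17 16 15 14 16 16 18 19 27 37 34 21 10 8 28 95 127 134 132 132 133 132 132 132 131 132 132 132
173 127 133 133 134 135 131 82 32 15 15 18 18 18 22 19 18 17 14 17 15 14 15 13 13 11 26 60 83 118 132 133 132 132 132 133 134 135 131
176 132 132 132 131 131 134 132 69 22 17 16 15 16 18 16 16 16 17 16 16 13 15 13 12 10 14 42 62 86 123 135 133 131 111 94 97 98 119
179 132 132 132 131 132 132 134 126 59 17 14 19 19 16 17 19 15 16 16 15 15 16 13 13 9 12 44 106 109 91 101 100 120 132 133 133 131
[... 1086 characters left out ...]
9 13 34 47 51 51 48 56 66 65 54 55 61 67
179 49 50 50 49 49 50 49 46 21 11 11 15 12 12 14 12 14 13 9 10 10 10 13 13 12 10 30 45 48 44 44 57 69 72 73 72 72 71
182 49 48 49 49 49 48 50 50 41 22 15 10 11 13 13 14 12 14 12 11 11 14 17 24 39 70 101 108 113 133 131 99 79 72 75 77 78 76
185 49 49 49 49 51 49 49 49 49 50 49 48 46 41 37 35 36 34 34 43 55 96 110 116 115 114 116 132 139 138 138 139 138 138 138 139 137 135
(428, 122.4) [[155.9, 179.9], [154.4, 173.3], [152.9, 166.4], [151.5, 159.9], [150.7, 155.9]]
(427.9, 124.3) [[155.4, 179.6], [154.0, 172.9], [152.4, 166.0], [151.0, 159.5], [150.2, 155.6]]
(426.5, 122.8) [[155.3, 180.1], [153.8, 173.5], [152.3, 166.6], [150.9, 160.1], [150.0, 156.1]]
```

Measured edges: the jar's midline is at u≈153.9 (row 173), about 0.5 px left of the predicted axis. The lid's left edge at u≈139.6 is 0.7 px left of its prediction. Lid and jar therefore agree to about 1 mm, so I'll lower.

```bash
python3 -m inch '{"slide":[[0,0.03,0.3],[0,0,0.3],[0,0,0.2],[0,0,0.15],[0,0,0.05],[0,0,0.03],[0,0,0],[0,0,0]],"rot":[[0,0,0],[0,0,0],[0,0,0],[0,0,0],[0,0,0],[0,0,0],[0,0,0],[0,0,0]],"fingers":[-0.1,-0.1,-0.1,-0.1,-0.1,-0.1,-0.1,-0.1]}'
```

```text
time_s: 15.3
tcp_pos: [427.1, 123.3, 45.2]
eef_rot: [[-1.0, -0.0, 0.001], [-0.0, 1.0, -0.0], [-0.001, -0.0, -1.0]]
wrist_force: [-6.8, -2.4, 29.8]
gripper_width: 44.9
finger_force: 64.7
```

```bash
python3 -m inch '{"slide":[[0,0,0],[0,0,0],[0,0,0],[0,0,-0.4],[0,0,-0.8],[0,0,-1],[0,0,-1],[0,0,-1],[0,0,-1],[0,0,-0.5],[0,0,0]],"rot":[[0,0,0],[0,0,0],[0,0,0],[0,0,0],[0,0,0],[0,0,0],[0,0,0],[0,0,0],[0,0,0],[0,0,0],[0,0,0]],"fingers":[0.55,0.55,0.55,0.55,0.55,0.55,0.55,0.55,0.7,0.7,0.7]}'
python3 - <<'E'
from h import *
snap('scene','s7');c=cv2.imread('pics/s7.png');snap('top','t7');t=cv2.imread('pics/t7.png')
f=lambda i,u,v,h:cv2.resize(i[v-h:v+h,u-h:u+h],(260,260),interpolation=cv2.INTER_CUBIC)
cv2.imwrite('pics/v7.png',cv2.convertScaleAbs(np.hstack([f(c,154,170,25),f(c,200,207,25),f(t,220,240,60)]),alpha=1.8))
E
```

```text
time_s: 16.22
tcp_pos: [428.8, 123.8, 188.6]
eef_rot: [[-1.0, -0.0, 0.004], [-0.0, 1.0, 0.001], [-0.004, 0.001, -1.0]]
wrist_force: [-0.4, 0.5, -0.4]
gripper_width: 72.6
finger_force: 0.0
```

View pics/v7.png

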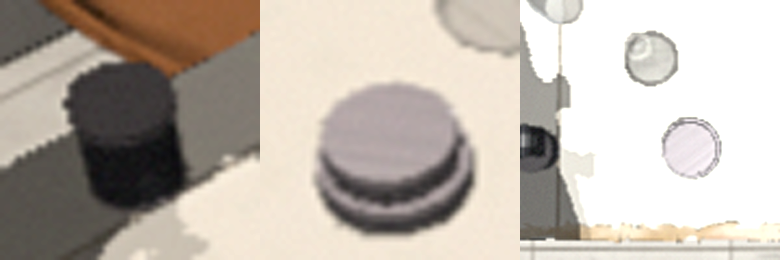

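Lid 2 sits level on jar 2. The pile is clear in both views (scene ≈(199,205), top ≈(239,248)), so I'll measure lid 3.

```bash
python3 - <<'E'
from h import *
S,T=load('s7'),load('t7')
a=edge(S['image'].mean(2),(199,203),67,106,6,18); b=edge(T['image'].mean(2),(238,248),106,135,6,18)
for z in (26,30,34,38,42):
    s,e=circ(plane(S,a,z)); t,f=circ(plane(T,b,z)); print(z,np.round(s,1),round(e,2),np.round(t,1),round(f,2))
E
```

```text
26 [431.  -44.7  29.2] 1.08 [425.8 -47.3  26.8] 4.38
30 [428.8 -47.9  29. ] 1.07 [425.7 -47.7  26.7] 4.36
34 [426.6 -51.1  28.8] 1.07 [425.6 -48.1  26.6] 4.34
38 [424.4 -54.3  28.6] 1.06 [425.5 -48.4  26.5] 4.33
42 [422.2 -57.4  28.4] 1.05 [425.4 -48.8  26.4] 4.31
```

```bash
python3 -m inch '{"slide":[[0,-0.4,0],[0,-0.7,0],[0,-0.9,0],[0,-0.9,0],[0,-0.9,0],[0,-0.9,0],[0,-0.9,0],[0,-0.7,0],[0,-0.4,0],[0,-0.24,0],[0,0,0],[0,0,0]],"rot":[[0,0,0],[0,0,0],[0,0,0],[0,0,0],[0,0,0],[0,0,0],[0,0,0],[0,0,0],[0,0,0],[0,0,0],[0,0,0],[0,0,0]],"fingers":[0.7,0.7,0.7,0.7,0.7,0.7,0.7,0.7,0.7,0.7,0.7,0.7]}'
python3 -m inch '{"slide":[[0,0,0.6],[0,0,1],[0,0,1],[0,0,1],[0,0,1],[0,0,0.9],[0,0,0.5],[0,0,0.2],[0,0,0],[0,0,0],[0,0,0]],"rot":[[0,0,0],[0,0,0],[0,0,0],[0,0,0],[0,0,0],[0,0,0],[0,0,0],[0,0,0],[0,0,0],[0,0,0],[0,0,0]],"fingers":[0.7,0.7,0.7,0.7,0.7,0.7,0.7,0.7,0.7,0.7,0.7]}'
```

```text
time_s: 17.32
tcp_pos: [426.9, -50.1, 185.6]
eef_rot: [[-1.0, 0.0, -0.002], [0.0, 1.0, 0.0], [0.002, 0.0, -1.0]]
wrist_force: [0.2, -0.0, 0.2]
gripper_width: 72.6
finger_force: 0.0
time_s: 18.23
tcp_pos: [428.0, -49.8, 32.1]
eef_rot: [[-1.0, -0.001, 0.001], [-0.001, 1.0, -0.0], [-0.001, -0.0, -1.0]]
wrist_force: [0.0, -1.3, -0.7]
gripper_width: 72.6
finger_force: 0.0
```

```bash
python3 -m inch '{"slide":[[0,0,0.28],[0,0,0.2],[0,0,0],[0,0,0],[0,0,0],[0,0,0],[0,0,0],[0,0,0]],"rot":[[0,0,0],[0,0,0],[0,0,0],[0,0,0],[0,0,0],[0,0,0],[0,0,0],[0,0,0]],"fingers":[0.7,0.7,0.7,0.1,0.1,0.1,0.1,0.1]}' 60
python3 -m inch '{"slide":[[0,0,-0.2],[0,0,-0.4],[0,0,-0.6],[0,0,-0.6],[0,0,-0.8],[0,0,-0.9],[0,0,-0.9],[0,0,-0.9],[0,0,-0.8],[0,0,-0.6],[0,0,0],[0,0,0]],"rot":[[0,0,0],[0,0,0],[0,0,0],[0,0,0],[0,0,0],[0,0,0],[0,0,0],[0,0,0],[0,0,0],[0,0,0],[0,0,0],[0,0,0]],"fingers":[0.1,0.1,0.1,0.1,0.1,0.1,0.1,0.1,0.1,0.1,0.1,0.1]}'
python3 - <<'E'
from h import *
snap('scene','s8');c=cv2.imread('pics/s8.png')
f=lambda i,u,v,h:cv2.resize(i[v-h:v+h,u-h:u+h],(480,480),interpolation=cv2.INTER_CUBIC)
cv2.imwrite('pics/v8.png',cv2.convertScaleAbs(f(c,200,180,55),alpha=1.8))
E
```

```text
time_s: 18.9
tcp_pos: [427.3, -50.1, 19.8]
eef_rot: [[-1.0, -0.0, 0.0], [-0.0, 1.0, -0.0], [-0.0, -0.0, -1.0]]
wrist_force: [-1.4, 0.1, 6.7]
gripper_width: 54.6
finger_force: 61.6
time_s: 19.9
tcp_pos: [427.6, -50.2, 187.4]
eef_rot: [[-1.0, 0.0, 0.002], [0.0, 1.0, -0.0], [-0.002, -0.0, -1.0]]
wrist_force: [-0.0, -0.4, -1.8]
gripper_width: 54.1
finger_force: 63.2
```

View pics/v8.png

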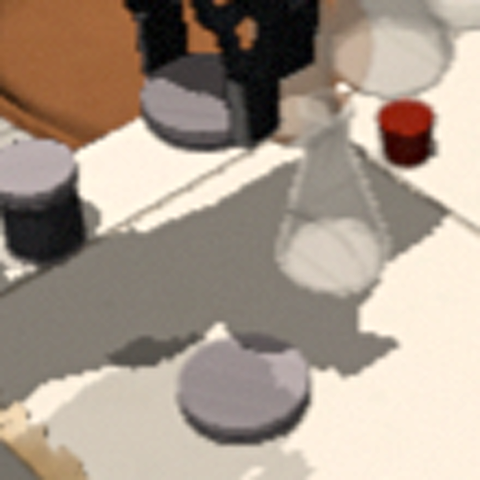

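Lid 3 is held level. The last lid lies alone at scene ≈(199,207), and lid 2 on jar 2 looks good. Next is jar 3.

```bash
python3 -m inch '{"slide":[[0.08,-0.4,0],[0.14,-0.7,0],[0.19,-0.9,0],[0.19,-0.9,0],[0.19,-0.9,0],[0.19,-0.9,0],[0.14,-0.67,0],[0.08,-0.4,0],[0,0,0],[0,0,0]],"rot":[[0,0,0],[0,0,0],[0,0,0],[0,0,0],[0,0,0],[0,0,0],[0,0,0],[0,0,0],[0,0,0],[0,0,0]],"fingers":[0.1,0.1,0.1,0.1,0.1,0.1,0.1,0.1,0.1,0.1]}'
python3 -m inch '{"slide":[[0,0,0.5],[0,0,0.9],[0,0,0.9],[0,0,0.9],[0,0,0.7],[0,0,0.4],[0,0,0.2],[0,0,0],[0,0,0],[0,0,0]],"rot":[[0,0,0],[0,0,0],[0,0,0],[0,0,0],[0,0,0],[0,0,0],[0,0,0],[0,0,0],[0,0,0],[0,0,0]],"fingers":[0.1,0.1,0.1,0.1,0.1,0.1,0.1,0.1,0.1,0.1]}'
python3 - <<'E'
from h import *
snap('scene','s9');c=cv2.imread('pics/s9.png')
f=lambda i,u,v,h:cv2.resize(i[v-h:v+h,u-h:u+h],(480,480),interpolation=cv2.INTER_CUBIC)
cv2.imwrite('pics/v9.png',cv2.convertScaleAbs(f(c,235,245,40),alpha=2))
E
```

```text
time_s: 20.78
tcp_pos: [397.1, -193.8, 186.1]
eef_rot: [[-1.0, 0.001, -0.001], [0.001, 1.0, 0.001], [0.001, 0.001, -1.0]]
wrist_force: [0.1, 0.3, -0.8]
gripper_width: 54.3
finger_force: 63.3
time_s: 21.62
tcp_pos: [398.0, -194.1, 74.9]
eef_rot: [[-1.0, -0.001, 0.001], [-0.001, 1.0, -0.0], [-0.001, -0.0, -1.0]]
wrist_force: [-0.1, -0.0, -0.8]
gripper_width: 54.3
finger_force: 63.3
```

View pics/v9.png

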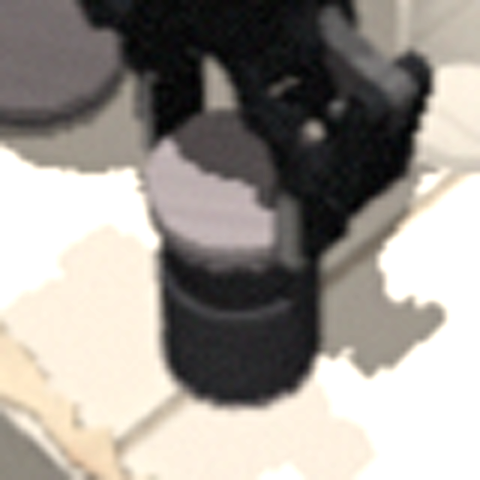

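Lid 3 is centred over jar 3: the jar spans crop columns 163–322 and the lid's left edge is at 147. I'll lower it.

```bash
python3 -m inch '{"slide":[[0,0,0.3],[0,0,0.3],[0,0,0.2],[0,0,0.15],[0,0,0.08],[0,0,0.04],[0,0,0],[0,0,0]],"rot":[[0,0,0],[0,0,0],[0,0,0],[0,0,0],[0,0,0],[0,0,0],[0,0,0],[0,0,0]],"fingers":[0.1,0.1,0.1,0.1,0.1,0.1,0.1,0.1]}'
```

```text
time_s: 22.33
tcp_pos: [397.1, -194.3, 47.8]
eef_rot: [[-1.0, 0.0, -0.0], [0.0, 1.0, 0.0], [0.0, 0.0, -1.0]]
wrist_force: [-1.2, 1.9, 6.8]
gripper_width: 54.1
finger_force: 64.4
```

Seated: TCP 47.8 mm against an expected 48. I'll release, rise and look at lid 4.

```bash
python3 -m inch '{"slide":[[0,0,0],[0,0,0],[0,0,0],[0,0,-0.4],[0,0,-0.8],[0,0,-1],[0,0,-1],[0,0,-1],[0,0,-1],[0,0,-0.4],[0,0,0],[0,0,0]],"rot":[[0,0,0],[0,0,0],[0,0,0],[0,0,0],[0,0,0],[0,0,0],[0,0,0],[0,0,0],[0,0,0],[0,0,0],[0,0,0],[0,0,0]],"fingers":[0.7,0.7,0.7,0.7,0.7,0.9,0.9,0.9,0.9,0.9,0.9,0.9]}'
python3 - <<'E'
from h import *
snap('scene','s10');c=cv2.imread('pics/s10.png');snap('top','t10');t=cv2.imread('pics/t10.png')
f=lambda i,u,v,h:cv2.resize(i[v-h:v+h,u-h:u+h],(260,260),interpolation=cv2.INTER_CUBIC)
cv2.imwrite('pics/v10.png',cv2.convertScaleAbs(np.hstack([f(c,235,245,30),f(c,200,207,30),f(t,239,248,30)]),alpha=1.8))
S,T=load('s10'),load('t10')
for n,c,p,lo in(('s',S,(199,207),67),('t',T,(239,248),100)):
    g=c['image'].mean(2); a=edge(g,p,lo,106 if n=='s' else 135,8,20)
    for z in (13,17,21): s,e=circ(plane(c,a,z)); print(n,z,np.round(s,1),round(e,2))
E
```

```text
time_s: 23.33
tcp_pos: [397.5, -194.4, 187.5]
eef_rot: [[-1.0, -0.0, 0.001], [-0.0, 1.0, -0.0], [-0.001, -0.0, -1.0]]
wrist_force: [-0.0, 0.5, 0.0]
gripper_width: 80.6
finger_force: 0.0
s 13 [437.1 -31.   23.4] 5.22
s 17 [434.9 -34.2  23.3] 5.18
s 21 [432.7 -37.4  23.1] 5.15
t 13 [425.8 -52.   19.4] 0.06
t 17 [425.7 -52.3  19.3] 0.06
t 21 [425.6 -52.6  19.2] 0.06
```

View pics/v10.png

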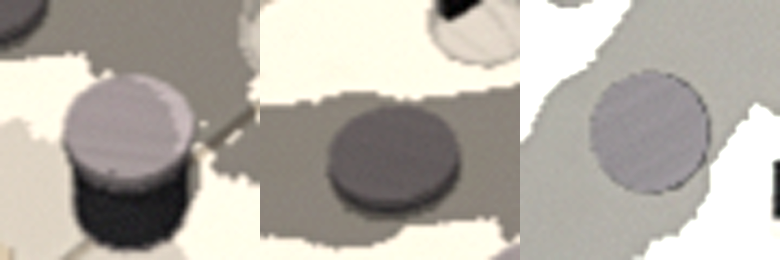

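Lid 3 sits flat on jar 3. Lid 4 is in the arm's shadow at scene ≈(201,211) and top ≈(239,248), so I'll refit with shadow thresholds.

```bash
python3 - <<'E'
from h import *
S,T=load('s10'),load('t10')
for n,c,p,kk in(('s',S,(201,211),(.8,1.25)),('t',T,(239,248),(.88,1.07))):
    g=cv2.GaussianBlur(c['image'].mean(2),(3,3),0); m=np.median(g[p[1]-4:p[1]+5,p[0]-4:p[0]+5]); print(m)
    a=edge(g,p,kk[0]*m,kk[1]*m,6,20)
    for z in (13,17,21): s,e=circ(plane(c,a,z)); print(n,z,np.round(s,1),round(e,2))
E
```

```text
52.89583333333333
s 13 [430.1 -47.   34.2] 1.21
s 17 [427.9 -50.1  34. ] 1.2
s 21 [425.8 -53.2  33.8] 1.19
83.29166666666667
t 13 [425.3 -52.   34.9] 0.53
t 17 [425.2 -52.3  34.7] 0.53
t 21 [425.1 -52.7  34.6] 0.53
```

```bash
python3 -m inch '{"slide":[[-0.08,0.4,0],[-0.14,0.7,0],[-0.19,0.9,0],[-0.19,0.9,0],[-0.19,0.9,0],[-0.19,0.9,0],[-0.14,0.65,0],[-0.09,0.4,0],[0,0,0],[0,0,0]],"rot":[[0,0,0],[0,0,0],[0,0,0],[0,0,0],[0,0,0],[0,0,0],[0,0,0],[0,0,0],[0,0,0],[0,0,0]],"fingers":[0.9,0.9,0.9,0.9,0.9,0.9,0.9,0.9,0.9,0.9]}'
python3 -m inch '{"slide":[[0,0,0.6],[0,0,1],[0,0,1],[0,0,1],[0,0,1],[0,0,1],[0,0,0.8],[0,0,0.4],[0,0,0.1],[0,0,0],[0,0,0],[0,0,0]],"rot":[[0,0,0],[0,0,0],[0,0,0],[0,0,0],[0,0,0],[0,0,0],[0,0,0],[0,0,0],[0,0,0],[0,0,0],[0,0,0],[0,0,0]],"fingers":[0.9,0.9,0.9,0.9,0.9,0.9,0.9,0.9,0.9,0.9,0.9,0.9]}'
```

```text
time_s: 24.27
tcp_pos: [427.2, -49.9, 186.8]
eef_rot: [[-1.0, -0.002, -0.002], [-0.002, 1.0, 0.0], [0.002, 0.0, -1.0]]
wrist_force: [-0.4, -0.6, -0.5]
gripper_width: 80.7
finger_force: 0.0
time_s: 25.27
tcp_pos: [428.1, -51.0, 15.8]
eef_rot: [[-1.0, 0.0, 0.001], [0.0, 1.0, -0.0], [-0.001, -0.0, -1.0]]
wrist_force: [-0.4, -0.6, -0.2]
gripper_width: 81.3
finger_force: 0.0
```

```bash
python3 -m inch '{"slide":[[0,0,0.3],[0,0,0.25],[0,0,0],[0,0,0],[0,0,0],[0,0,0],[0,0,0],[0,0,0]],"rot":[[0,0,0],[0,0,0],[0,0,0],[0,0,0],[0,0,0],[0,0,0],[0,0,0],[0,0,0]],"fingers":[0.9,0.9,0.9,0.35,0.35,0.35,0.35,0.35]}' 60
python3 -m inch '{"slide":[[0,0,-0.2],[0,0,-0.4],[0,0,-0.6],[0,0,-0.6],[0,0,-0.8],[0,0,-0.9],[0,0,-0.9],[0,0,-0.9],[0,0,-0.9],[0,0,-0.9],[0,0,-0.4],[0,0,0]],"rot":[[0,0,0],[0,0,0],[0,0,0],[0,0,0],[0,0,0],[0,0,0],[0,0,0],[0,0,0],[0,0,0],[0,0,0],[0,0,0],[0,0,0]],"fingers":[0.35,0.35,0.35,0.35,0.35,0.35,0.35,0.35,0.35,0.35,0.35,0.35]}'
python3 - <<'E'
from h import *
snap('scene','s11');c=cv2.imread('pics/s11.png')
f=lambda i,u,v,h:cv2.resize(i[v-h:v+h,u-h:u+h],(480,480),interpolation=cv2.INTER_CUBIC)
cv2.imwrite('pics/v11.png',cv2.convertScaleAbs(f(c,200,180,55),alpha=1.8))
E
```

```text
time_s: 25.93
tcp_pos: [427.5, -50.7, 1.7]
eef_rot: [[-1.0, -0.0, 0.0], [-0.0, 1.0, -0.0], [-0.0, -0.0, -1.0]]
wrist_force: [-1.7, 0.7, 5.6]
gripper_width: 63.5
finger_force: 64.0
time_s: 26.93
tcp_pos: [428.7, -50.7, 191.2]
eef_rot: [[-1.0, -0.0, 0.004], [-0.0, 1.0, -0.0], [-0.004, -0.0, -1.0]]
wrist_force: [0.5, -0.5, -1.3]
gripper_width: 63.3
finger_force: 66.0
```

View pics/v11.png

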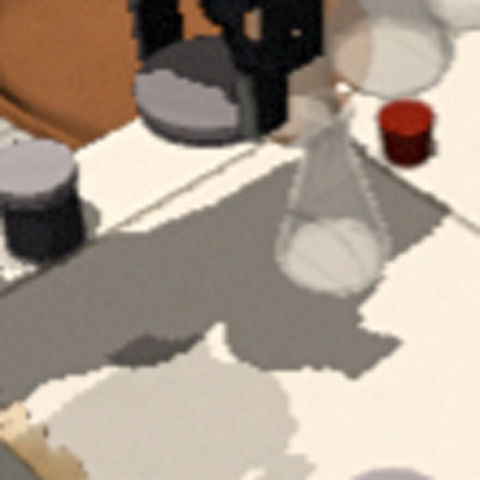

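Lid 4 is held level. I'll take it to jar 4.

```bash
python3 -m inch '{"slide":[[0.01,-0.4,0],[0.01,-0.7,0],[0.01,-0.95,0],[0.01,-0.95,0],[0.01,-0.95,0],[0.01,-0.95,0],[0.01,-0.95,0],[0.01,-0.95,0]],"rot":[[0,0,0],[0,0,0],[0,0,0],[0,0,0],[0,0,0],[0,0,0],[0,0,0],[0,0,0]],"fingers":[0.35,0.35,0.35,0.35,0.35,0.35,0.35,0.35]}' >/dev/null
python3 -m inch '{"slide":[[0.01,-0.95,0],[0.01,-0.95,0],[0.01,-0.95,0],[0,-0.95,0],[0,-0.95,0],[0,-0.68,0],[0,-0.35,0],[0,0,0],[0,0,0]],"rot":[[0,0,0],[0,0,0],[0,0,0],[0,0,0],[0,0,0],[0,0,0],[0,0,0],[0,0,0],[0,0,0]],"fingers":[0.35,0.35,0.35,0.35,0.35,0.35,0.35,0.35,0.35]}'
python3 -m inch '{"slide":[[0,0,0.5],[0,0,0.9],[0,0,0.9],[0,0,0.9],[0,0,0.7],[0,0,0.3],[0,0,0.1],[0,0,0],[0,0,0],[0,0,0]],"rot":[[0,0,0],[0,0,0],[0,0,0],[0,0,0],[0,0,0],[0,0,0],[0,0,0],[0,0,0],[0,0,0],[0,0,0]],"fingers":[0.35,0.35,0.35,0.35,0.35,0.35,0.35,0.35,0.35,0.35]}'
python3 - <<'E'
from h import *
snap('scene','s12');c=cv2.imread('pics/s12.png')
f=lambda i,u,v,h:cv2.resize(i[v-h:v+h,u-h:u+h],(480,480),interpolation=cv2.INTER_CUBIC)
cv2.imwrite('pics/v12.png',cv2.convertScaleAbs(f(c,312,290,50),alpha=2))
E
```

```text
time_s: 28.4
tcp_pos: [424.6, -364.1, 187.7]
eef_rot: [[-1.0, -0.0, -0.002], [-0.0, 1.0, 0.002], [0.002, 0.002, -1.0]]
wrist_force: [-0.0, 1.0, -2.0]
gripper_width: 63.2
finger_force: 66.1
time_s: 29.23
tcp_pos: [425.6, -365.4, 82.5]
eef_rot: [[-1.0, -0.0, 0.002], [-0.0, 1.0, -0.001], [-0.002, -0.001, -1.0]]
wrist_force: [0.4, -0.5, -1.6]
gripper_width: 62.8
finger_force: 66.1
```

View pics/v12.png

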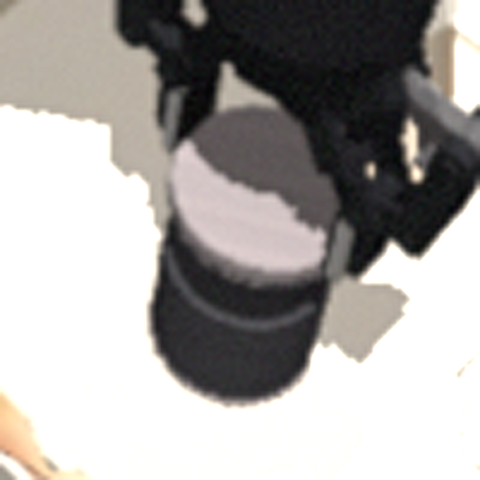

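Lid 4 is lined up over jar 4 along its slanting image axis, with the lid at ≈(258,200) and the jar rim at ≈(247,280) in the crop. I'll lower it.

```bash
python3 -m inch '{"slide":[[0,0,0.3],[0,0,0.3],[0,0,0.25],[0,0,0.15],[0,0,0.1],[0,0,0.05],[0,0,0],[0,0,0]],"rot":[[0,0,0],[0,0,0],[0,0,0],[0,0,0],[0,0,0],[0,0,0],[0,0,0],[0,0,0]],"fingers":[0.35,0.35,0.35,0.35,0.35,0.35,0.35,0.35]}'
```

```text
time_s: 29.95
tcp_pos: [424.7, -365.0, 52.8]
eef_rot: [[-1.0, -0.0, -0.0], [-0.0, 1.0, 0.0], [0.0, 0.0, -1.0]]
wrist_force: [-2.4, 1.4, 4.9]
gripper_width: 63.0
finger_force: 66.7
```

```bash
python3 -m inch '{"slide":[[0,0,0],[0,0,0],[0,0,0],[0,0,-0.4],[0,0,-0.8],[0,0,-1],[0,0,-1],[0,0,-1],[0,0,-1],[0,0,-0.8],[0,0,0],[0,0,0]],"rot":[[0,0,0],[0,0,0],[0,0,0],[0,0,0],[0,0,0],[0,0,0],[0,0,0],[0,0,0],[0,0,0],[0,0,0],[0,0,0],[0,0,0]],"fingers":[0.9,0.9,0.9,0.9,0.9,0.9,0.9,0.9,0.9,0.9,0.9,0.9]}'
python3 - <<'E'
from h import *
snap('scene','s13');c=cv2.imread('pics/s13.png')
f=lambda i,u,v,h:cv2.resize(i[v-h:v+h,u-h:u+h],(390,290),interpolation=cv2.INTER_CUBIC)
g=lambda u,v,h:cv2.resize(c[v-h:v+h,u-h:u+h],(300,300),interpolation=cv2.INTER_CUBIC)
cv2.imwrite('pics/v13.png',cv2.convertScaleAbs(np.vstack([np.hstack([g(275,168,22),g(154,167,22)]),np.hstack([g(235,248,26),g(312,293,32)])]),alpha=1.9))
E
```

```text
time_s: 30.95
tcp_pos: [425.5, -365.5, 204.3]
eef_rot: [[-1.0, -0.0, 0.003], [-0.0, 1.0, -0.002], [-0.003, -0.002, -1.0]]
wrist_force: [0.8, 0.3, -1.4]
gripper_width: 81.2
finger_force: 0.0
```

View pics/v13.png

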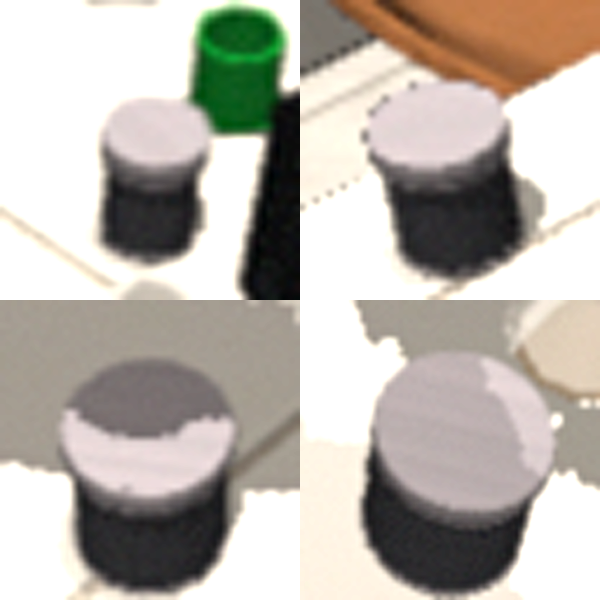

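All four lids look flat on their jars. I'll check centres and heights numerically from both views.

```bash
python3 - <<'E'
from h import *
S,T=load('s13'),snap('top','t13')
J={'1':((636,-83),50),'2':((427,123),56),'3':((397,-194),62),'4':((424,-365),68)}
for k,(p,z) in J.items():
    for n,c in(('s',S),('t',T)):
        q=proj(c,[*p,z])[0].round(); g=cv2.GaussianBlur(c['image'].mean(2),(3,3),0)
        u,v=q.astype(int); m=np.median(g[v-3:v+4,u-3:u+4])
        a=edge(g,q,.86*m if n=='t' else .78*m,1.13*m if n=='t' else 1.22*m,4,24)
        print(k,n,int(m),end=' ')
        for zz in (z-4,z,z+4):
            s,e=circ(plane(c,a,zz)); print(zz,np.round(s,1),round(e,2),end=' | ')
        print()
E
```

```text
1 s 113 46 [641.5 -79.7  19.9] 3.14 | 50 [637.8 -82.8  19.8] 3.12 | 54 [634.1 -85.8  19.6] 3.1 | 
1 t 121 46 [636.6 -81.9  20.2] 1.64 | 50 [635.6 -82.1  20.1] 1.63 | 54 [634.6 -82.3  20. ] 1.62 | 
2 s 115 52 [417.9 143.7  37.2] 6.59 | 56 [415.7 139.1  37. ] 6.55 | 60 [413.5 134.5  36.7] 6.51 | 
2 t 120 52 [424.1 124.   23.8] 1.45 | 56 [424.  122.9  23.7] 1.44 | 60 [423.9 121.8  23.6] 1.44 | 
3 s 60 58 [ 406.5 -182.7   19.6] 2.96 | 62 [ 404.3 -185.1   19.5] 2.93 | 66 [ 402.2 -187.5   19.4] 2.91 | 
3 t 82 58 [ 404.7 -185.1   20.2] 4.09 | 62 [ 404.6 -184.8   20.1] 4.07 | 66 [ 404.6 -184.6   20. ] 4.05 | 
4 s 93 64 [ 424.8 -364.3   31.6] 2.65 | 68 [ 422.5 -365.5   31.4] 2.63 | 72 [ 420.2 -366.7   31.2] 2.61 | 
4 t 30 64 [ 425.3 -365.8    9.5] 3.53 | 68 [ 425.2 -364.8    9.5] 3.52 | 72 [ 425.1 -363.8    9.5] 3.5 |
```

Lids 1 and 2 agree with their jars' measured centres within about 2 mm, and lid 1 also in height. Shadow edges spoiled the fits for lids 3 and 4, but both touched down within 0.5 mm of the expected height and look flat. Handing in.

```bash
python3 -c "
from station import finish_job;print(finish_job())"
```

```text
the job is handed in; nothing more can be done
None
```

I handed the job in at about 31 s of robot time with each lid let go on the jar of its own size and looking flat in the last scene picture; the hand-in call returned no verdict, and for lids 3 and 4 I have only that picture and their touchdown heights, not a centre measurement.

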